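# Swap the vacuum battery on the charger

## Robot

A 6-joint arm with a two-finger parallel gripper is mounted at the origin on the work surface. World frame = base frame: x ahead of the robot, y to its left, z up, the work surface at z = 0. Lengths are in mm, angles in rad, forces in N, time in s.
With the tool pointing down it reaches from about 400 to 825 mm from the base axis. Payload 7 kg.
Tool frame: the origin (TCP) lies at the very end of the fingers, on their centre line; the grasp point (between the pads) lies 19 mm behind it; z points along the fingers, y is the line along which they close (so a half turn about z gives the same grasp; the last joint's range is limited). The gripper opens to 88 mm and grips with 3 to 60 N. Pads are 19 mm wide; open, the fingers measure 130 mm over their backs; the gripper's body (78 mm by 193 mm) begins 47 mm behind the grasp point.
Start: joints at [-0.96, 0.359, 0.012, 0, -1.224, -0.288], TCP at [214.099, -640.123, 226.561] pointing down, gripper open.
Joint ranges: [-3.07, 3.07], [-1.43, 2.12], [-1.02, 1.25], [-3.03, 1.67], [-3.05, -0], [-3.03, 3.03]. Speed limits (rad/s): [2.39, 2.39, 3.01, 3.14, 3.14, 3.14].

## Interface

Orientations are given as a unit quaternion [x, y, z, w].
In Python, from plant import bot gives the robot as it stands. Calls block until the motion is done:
- bot.move_ptp(position, orientation): joint-space move of the TCP to a pose.
- bot.line_to(position, velocity=150, ori=None): straight line of the TCP; ori=None keeps the orientation; velocity is the mean speed in mm/s.
- bot.move_joints(angles): joint-space move.
- bot.move_gripper(opening, force=None): finger opening in mm; force is the grip in N (None keeps the last); returns when the fingers have stopped.
- bot.pause(seconds).
- bot.solve_ik(position, orientation): joint angles nearest the present ones, or None.
- bot.read_state(): the state.
- bot.camera(name): name is "side" or "top"; returns the picture (420x560x3 uint8, red, green, blue); there is no depth.
- bot.get_calibration(name): a dict with "fx", "fy", "cx", "cy" (pixels), "view" (4x4, takes a point from world to camera coordinates). Camera axes: x right, y up, looking along -z (the intrinsics and any distortion apply to the point x, -y, -z); pixel columns grow to the right and rows downward; lengths in mm; the calibration is good to about 2 mm. A picture is of the moment at which its call begins. get_calibration takes no time and is no camera call.
A pose or a line that the arm cannot do raises bot.Unreachable and nothing moves.
- bot.close_job(): hands the job in; it is judged then, once.
The state is a dict: "t": time; "joint_pos": joint angles; "qvel": joint speeds; "tau": joint torques, N m; "tcp_pos": TCP position; "eef_rot": TCP orientation; "contact_force": force on the tool from outside, world axes, zero at the start; "moment": the same for the moment, N m; "width": finger opening in mm; "finger_force": force on a finger pad.
Only numpy, scipy, OpenCV 4.12 (cv2) and the standard library are available. Lean on these libraries where they do the work, as an engineer would, in place of code of your own. Each camera call takes 0.05 s, during which the arm holds its last target. There are 200 camera calls.

## Task

The blue battery pack on the vacuum's charger is full: slide it off and lay it flat in the empty berth of the tray. Then put the empty orange pack on charge: slide it nose first onto the charger's rail, fully home, until the detent holds it. Set the packs down without dropping them, and leave everything else standing where it is.

Things in the scene. Friction and masses are not known exactly. Their poses are not given: they have to be found in the camera images.
- pack_blue: the full battery pack, blue panel on top: grey, 112 long (x), 58 wide (y), 57 high, about 0.36 kg; origin at the centre of its underside, x to its nose (end with brass slots). Flat sides 58 apart to grip, over its full height. At the start it is home on the charger's rail: it cannot be lifted off, only slid off towards the charger's -x by 120 mm.
- pack_orange: the empty battery pack, same shape, size and axes, orange panel on the nose half of its top, dark panel with four lamps on the rear half; lies on the worktop, channel down, its x turned up to 1.1 rad either way from the world's x. About 0.36 kg.
- orange_channel (a point): point on the orange pack's axis at its nose end, on the underside (origin + 56 mm in x). Here opens the channel that runs along the underside of both packs: 40 wide and 15 high inside, with a slot 28 wide between two inward lips 5 high, open at both ends. A pocket in its roof (18 long, centred 20.5 mm ahead of the origin) takes the charger's dome.
- charger: light-grey charger fixed to the worktop, 153 long (x), 96 wide (y), flat deck 30 high; origin under its base. A dark T-shaped rail runs along x on the deck: flange 35.4 wide, 7 to 13 above the deck, stem 22 wide. A dark contact tower 80 wide, top 76 above the worktop, closes the +x end: the end stop, 1 mm beyond a pack's home place.
- rail_mouth (a point): open (-x) end of the rail, at deck height on its centre line; axes are the charger's; 57 mm towards -x from shoe_home. The rail's end is narrowed to 24 as a lead-in. A pack goes on here moving along +x, nose first, underside 0 to 2 mm above the deck; about 2 mm of play to each side. The deck reaches 13 mm further out.
- shoe_home (a point): point on the charger's deck (30 mm above the worktop, 5 mm to -x of the charger's origin) where a pack's origin lies when it is home, with the pack's x along the charger's x; axes are the charger's. A pack just clear of the rail has its origin 120 mm towards -x from here.
- detent (a joint): sprung steel dome in the rail's top, 20 mm to +x of shoe_home: 0 = fully up, grows (m) as it is pressed down, about 0.0026 while a pack's roof rides over it. With a pack home it is up in the pack's pocket and holds it: going on or coming off takes some 5 to 15 N along the rail, near home only.
- tray: flat grey-green plastic tray fixed to the worktop, 140 (x) x 150 (y), floor 4 thick, walls 16 high and 4 thick; origin under its centre. One partition along x makes two berths: the larger one empty (132 x 78 inside), the smaller one at its +y side holds the crevice nozzle.
- berth (a point): centre of the empty berth's floor (4 mm above the worktop); axes are the tray's, the berth is 132 along x and 78 along y.
- mug: white mug, 76 across, 92 high, handle at its own +y; origin under its centre; stands beside the charger's tower; leave it
- tin: green tin, 68 across, 100 high; origin under its centre; stands just past the orange pack's nose; leave it
- nozzle: black crevice nozzle, 120 x 30, 26 high, lying along its x in the tray's smaller berth; leave it
- brush: wooden dish brush lying, 180 long along its x, 42 wide, 25 high, in front of the tray; leave it
- soap: amber soap bottle with black pump, 64 across, 191 high; origin under its centre; leave it
- bowl: blue bowl, 120 across, 58 high; origin under its centre; leave it
- jar: glass jar with black cap, 74 across, 125 high; origin under its centre; leave it
There are look-alikes about, which are no part of the job. What is shaped like the pack_blue but pink is not meant.

How it is judged:
By the outcome, as a careful person would: the job done as asked, in the order asked, and still so for the second after the job is handed in, with the robot touching nothing.
It also fails if it takes over 72 s, if anything falls off the work surface, if the arm or the gripper's body presses on something with over 40 N, if the wrist force passes 120 N, or if a joint passes its speed limit or range.

## Working session

There is one attempt and no reset: what is moved stays moved. The work goes in short steps, each a Python script; the robot and the scene stay as the last script left them, time stands still between calls to the robot, and variables do not carry over. Pictures are saved under pics/ and viewed, at most 10 in all, crops included, and the job is handed in when it is done.

```bash
mkdir -p pics; ls
python3 - <<'E'
from plant import bot
import cv2
for n in("top","side"):
    cv2.imwrite(f"pics/{n}0.png",bot.camera(n)[:,:,::-1]); 
    c=bot.get_calibration(n); print(n,c)
print(bot.read_state())
E
```

```text
pics
top {'fx': 449.13732297119253, 'fy': 449.13732297119253, 'cx': 277.393789005671, 'cy': 210.94561261029085, 'view': array([[ 2.09727468e-02, -9.99780041e-01, -1.20273891e-04,
         7.35352590e+00],
       [ 9.82713417e-01,  2.05926007e-02,  1.83984467e-01,
        -5.76719184e+02],
       [-1.83941521e-01, -3.97685441e-03,  9.82929144e-01,
        -1.01045165e+03],
       [ 0.00000000e+00,  0.00000000e+00,  0.00000000e+00,
         1.00000000e+00]])}
side {'fx': 446.0101390086146, 'fy': 446.0101390086146, 'cx': 286.7398905759227, 'cy': 213.74397426102655, 'view': array([[-8.34987150e-01, -5.50135535e-01, -1.21388993e-02,
         4.80419299e+02],
       [ 3.70361399e-01, -5.78170566e-01,  7.27015289e-01,
        -2.53793809e+02],
       [-4.06975300e-01,  6.02552644e-01,  6.86513959e-01,
        -1.01465715e+03],
       [ 0.00000000e+00,  0.00000000e+00,  0.00000000e+00,
         1.00000000e+00]])}
{'t': 0.1, 'joint_pos': array([-9.59902407e-01,  3.59332552e-01,  1.11900714e-02, -3.01169623e-04,
       -1.22410655e+00, -2.88119863e-01]), 'qvel': array([ 0.00066658, -0.00033055,  0.00171733,  0.00246287,  0.00020746,
        0.0001441 ]), 'tau': array([-5.79594744e-04, -5.84161949e+01,  2.93751544e+01,  7.01551616e+00,
        1.02000881e-02, -6.11852806e-05]), 'tcp_pos': array([ 213.96541483, -639.74833025,  225.72375726]), 'eef_rot': array([-1.60636718e-01,  9.87013322e-01,  7.15720885e-04, -1.88092731e-04]), 'contact_force': array([ 0.16542087, -0.4207169 , -0.7993591 ]), 'moment': array([-0.00130535, -0.01002025,  0.01809403]), 'finger_force': 0.0, 'width': 87.65511528534932}
```

View pics/top0.png

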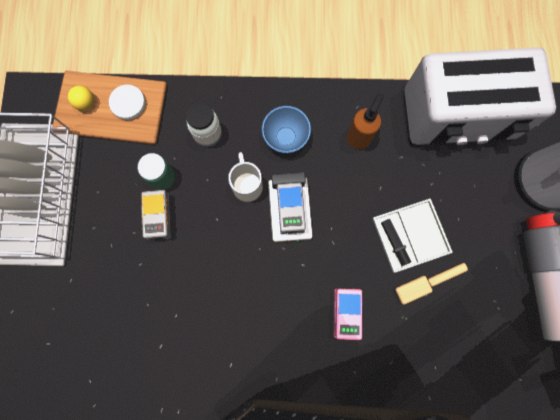

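View pics/side0.png

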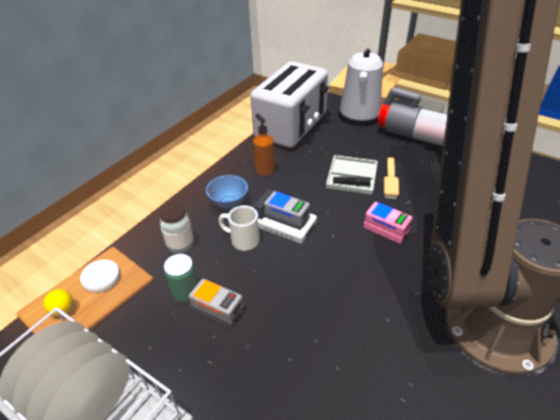

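The top view shows the orange pack at about (154,214), the charger with the blue pack at (290,207), the tray at (412,235) with its empty berth on the right, and the pink decoy at (348,314). The side view shows the same items: orange (215,299), blue (287,210), tray (352,175).

```bash
cat > h.py <<'E'
import numpy as np, cv2
from plant import bot
C={n:bot.get_calibration(n) for n in("top","side")}
def ray(n,u,v):
    c=C[n];V=c["view"];R=V[:3,:3]
    d=np.array([(u-c["cx"])/c["fx"],-(v-c["cy"])/c["fy"],-1.])
    return -R.T@V[:3,3],R.T@d
def onplane(n,u,v,z):
    o,d=ray(n,u,v);return o+d*(z-o[2])/d[2]
def tri(pt,ps):
    A=[];b=[];P=np.zeros((3,3));q=np.zeros(3)
    for n,p in(("top",pt),("side",ps)):
        o,d=ray(n,*p);d=d/np.linalg.norm(d);M=np.eye(3)-np.outer(d,d);P+=M;q+=M@o
    x=np.linalg.solve(P,q)
    return x,[np.linalg.norm(np.cross(x-ray(n,*p)[0],(lambda d:d/np.linalg.norm(d))(ray(n,*p)[1]))) for n,p in(("top",pt),("side",ps))]
E
python3 - <<'E'
import cv2,numpy as np
t=cv2.imread("pics/top0.png");s=cv2.imread("pics/side0.png")
def crop(im,x,y,w,h,W,H): return cv2.resize(im[y:y+h,x:x+w],(W,H),interpolation=cv2.INTER_CUBIC)
# zoom 6 for 66x50 -> 400x300
a=crop(t,130,180,66,66,400,400)
a=np.hstack([crop(t,126,188,50,50,300,300),crop(t,262,165,50,80,300,480)[:300] if 0 else crop(t,250,166,80,80,300,300)])
cv2.imwrite("pics/c1.png",np.vstack([np.hstack([crop(t,126,182,64,64,384,288*384//288),crop(t,258,168,64,80,384,480)[:384]]) if 0 else np.hstack([crop(t,120,180,66,50*66//66+16,396,396),crop(t,258,170,66,78,400,396*1)])]))
cv2.imwrite("pics/c2.png",np.hstack([crop(t,368,192,90,90,400,400),crop(s,180,270,80,80,400,400)]))
cv2.imwrite("pics/c3.png",np.hstack([crop(s,250,180,75,75,400,400),crop(s,320,145,70,70,400,400)]))
E
```

```text
(no output)
```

View pics/c1.png

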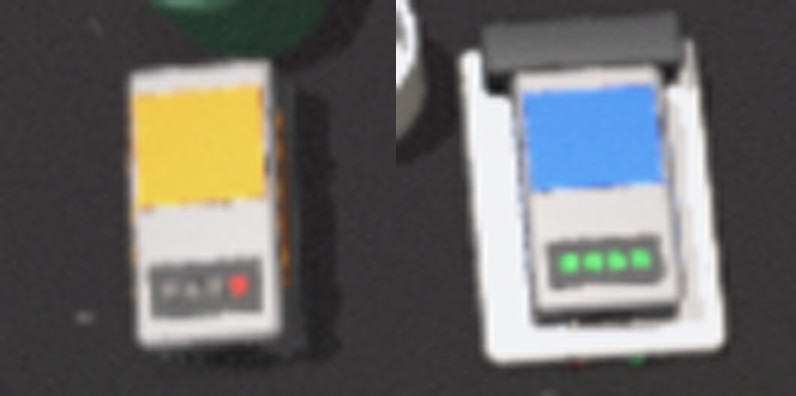

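View pics/c2.png

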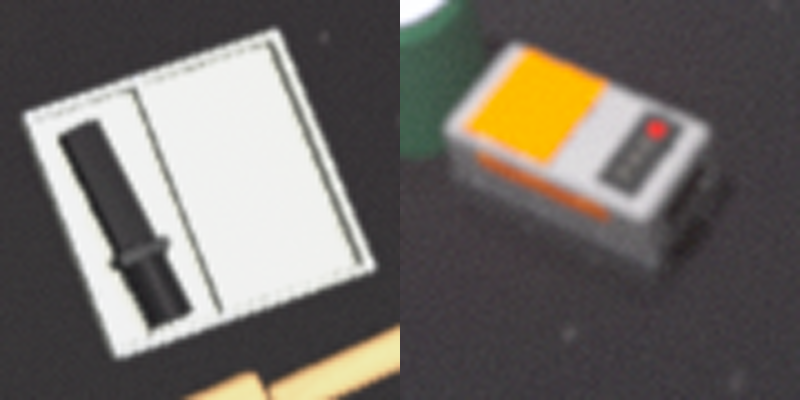

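View pics/c3.png

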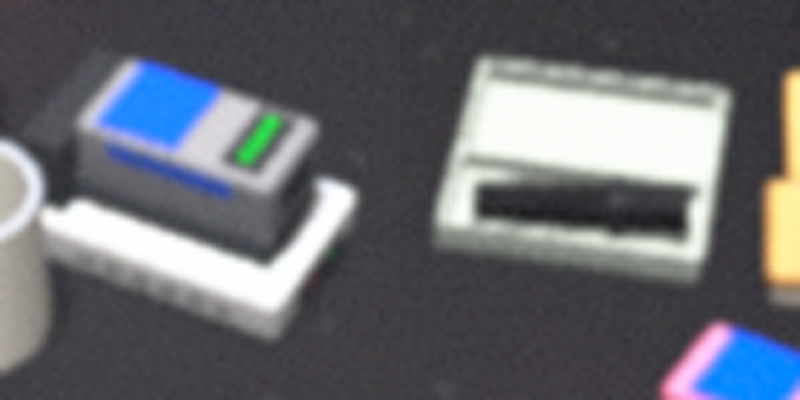

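Crops: the orange pack's top face is at crop x 130–280, y 65–350, with the tin right above its nose. Blue sits home on the charger with the tower at its top. The tray's empty berth lies right of the partition, and the nozzle is on the left. Next I measure with masks.

```bash
cat > m.py <<'E'
from h import *
def mask(im,kind,roi):
    x,y,w,h=roi;c=cv2.resize(np.ascontiguousarray(im[y:y+h,x:x+w]),None,fx=8,fy=8,interpolation=cv2.INTER_CUBIC)
    H=cv2.cvtColor(c,cv2.COLOR_RGB2HSV)
    m={"blue":lambda:cv2.inRange(H,(100,120,150),(125,255,255)),"orange":lambda:cv2.inRange(H,(12,120,170),(30,255,255)),
       "bright":lambda:((c.max(2)>135)*255).astype(np.uint8)}[kind]()
    k=max(cv2.findContours(m,cv2.RETR_EXTERNAL,cv2.CHAIN_APPROX_NONE)[0],key=cv2.contourArea)
    return k
def full(p,roi): return (np.asarray(p,float).reshape(-1,2)+.5)/8-.5+np.array(roi[:2])
def quad(im,kind,roi):
    k=mask(im,kind,roi);k=cv2.convexHull(k);return full(cv2.approxPolyN(k,4),roi)
def rect(im,kind,roi):
    return full(cv2.boxPoints(cv2.minAreaRect(mask(im,kind,roi))),roi)
E
python3 - <<'E'
from m import *
np.set_printoptions(precision=1,suppress=True)
t=cv2.imread("pics/top0.png")[:,:,::-1];s=cv2.imread("pics/side0.png")[:,:,::-1]
def match(n,qt,qs,z0):
    W=[onplane("top",*p,z0) for p in qt]; X=[onplane("side",*p,z0) for p in qs]
    print(n)
    for p,w in zip(qt,W):
        j=int(np.argmin([np.linalg.norm(w-x) for x in X])); print(" plane top",w[:2],"side",X[j][:2],"tri",*tri(p,qs[j]))
match("orange panel",quad(t,"orange",(130,180,60,70)),quad(s,"orange",(180,270,70,60)),57)
match("blue panel",quad(t,"blue",(270,175,40,40)),quad(s,"blue",(262,185,40,30)),87)
match("tray",quad(t,"bright",(368,192,90,90)),quad(s,"bright",(320,150,62,50)),16)
match("orange top",quad(t,"bright",(130,187,60,60)),quad(s,"bright",(187,270,70,60)),57)
match("charger white",quad(t,"bright",(264,170,60,80)),quad(s,"bright",(258,205,70,40)),30)
E
```

```text
orange panel
 plane top [566.6 287.3] side [567.1 285.1] tri [565.9 286.5  59.5] [np.float64(0.28101503163841063), np.float64(0.28101503163831837)]
 plane top [561.7 336.5] side [561.5 338. ] tri [562.2 337.2  55.5] [np.float64(0.2596300352949328), np.float64(0.25963003529470746)]
 plane top [605.9 342.9] side [606.7 342.7] tri [606.  342.9  57.6] [np.float64(0.28321285700870996), np.float64(0.2832128570088586)]
 plane top [611.2 292.1] side [613.4 290.1] tri [611.  291.6  59.9] [np.float64(0.46958203207538135), np.float64(0.46958203207532057)]
blue panel
 plane top [584.2 -34.8] side [584.  -39.5] tri [582.3 -35.   91.3] [np.float64(1.0827948461965458), np.float64(1.0827948461965264)]
 plane top [579.7  13.1] side [580.   13.6] tri [580.   13.2  86.6] [np.float64(0.25113578934620234), np.float64(0.25113578934615644)]
 plane top [623.8  17.7] side [623.3  18.9] tri [624.2  17.7  85.7] [np.float64(0.02032450051255023), np.float64(0.020324500512456333)]
 plane top [629.  -33.1] side [632.1 -37.4] tri [628.2 -32.7  92. ] [np.float64(0.4244114623451206), np.float64(0.4244114623451887)]
t
[... 948 characters left out ...]
t64(1.925344574700156)]
 plane top [622.3 290.2] side [622.3 288.4] tri [621.5 289.5  58.9] [np.float64(0.37752980418148746), np.float64(0.37752980418162324)]
charger white
 plane top [514.7 -65.8] side [514.3 -80.6] tri [510.  -65.9  44.4] [np.float64(3.139162592147528), np.float64(3.1391625921474873)]
 plane top [506.7  30.4] side [499.8  48.9] tri [509.9  31.    7.8] [np.float64(0.6778842917712364), np.float64(0.6778842917712689)]
 plane top [658.7  45. ] side [650.2  33. ] tri [650.4  42.1  39.4] [np.float64(6.216614911903495), np.float64(6.216614911903414)]
 plane top [664.5 -51.3] side [650.2  33. ] tri [703.  -51.6 -69.4] [np.float64(13.15953874735862), np.float64(13.159538747358681)]
```

```bash
cat > r.py <<'E'
from h import *
np.set_printoptions(precision=2,suppress=True)
HOME=np.array([582.,-11.1]);CY=0.096; BERTH=np.array([542.8,-339.0]);TY=0.346; OR=np.array([564.3,311.5]);OY=0.133
GX=-10
def q(yaw): f=yaw/2+np.pi/2; return [np.cos(f),np.sin(f),0,0]
def ax(yaw): return np.array([np.cos(yaw),np.sin(yaw)])
def P(p,yaw,dx,z): xy=p+dx*ax(yaw); return [xy[0],xy[1],z]
def st(l=""):
    s=bot.read_state(); print(l,"t",round(s["t"],2),"tcp",s["tcp_pos"],"F",s["contact_force"],"M",s["moment"],"w",round(s["width"],2),"ff",round(s["finger_force"],1)); return s
E
python3 - <<'E'
from r import *
for p,y in((HOME,CY),(BERTH,TY),(OR,OY)): print(bot.solve_ik(P(p,y,GX,200),q(y)),bot.solve_ik(P(p,y,GX,25),q(y)))
bot.move_ptp(P(HOME,CY,GX,200),q(CY)); st("above")
bot.line_to(P(HOME,CY,GX,55)); st("down")
bot.move_gripper(50,15); st("g15")
im=bot.camera("top");cv2.imwrite("pics/g.png",im[:,:,::-1])
E
```

```text
[ 0.32  0.21 -0.26  0.   -1.1  -1.8 ] [ 0.32  0.4  -0.45  0.   -0.72 -1.8 ]
[-0.26  0.31 -0.12  0.   -1.14 -0.96] [-0.26  0.48 -0.31  0.   -0.78 -0.96]
[ 0.82  0.31 -0.12  0.   -1.14 -2.25] [ 0.82  0.48 -0.31  0.   -0.78 -2.25]
above t 2.66 tcp [572.07 -12.69 200.  ] F [ 0.22 -0.4  -0.35] M [ 0.01 -0.08  0.03] w 87.37 ff 0.0
down t 3.77 tcp [572.68 -11.99  55.82] F [-0.02  0.6   0.46] M [ 0.   -0.03 -0.03] w 87.46 ff 0.0
g15 t 4.37 tcp [572.13 -11.65  55.25] F [-2.38  4.4   3.15] M [1.41 0.73 0.11] w 58.2 ff 15.0
```

Run:
```python
from r import *
bot.move_gripper(50,45); st("g45")
for d in (-8,-16,-60,-100,-132):
    bot.line_to(P(HOME,CY,GX+d,55),velocity=40 if d>-20 else 80); st(d)
bot.line_to(P(HOME,CY,GX-132,59),velocity=30); st("lift4")
cv2.imwrite("pics/off_t.png",bot.camera("top")[:,:,::-1]);a=bot.camera("side");cv2.imwrite("pics/off.png",cv2.resize(a[120:320,180:440],(780,600))[:,:,::-1])
```

```text
g45 t 4.63 tcp [572.11 -11.62  55.24] F [-1.8   4.89  4.36] M [1.67 0.83 0.13] w 57.85 ff 45.0
-8 t 4.98 tcp [564.81 -12.33  55.32] F [0.8  6.19 1.22] M [ 1.98 -0.56  0.13] w 57.86 ff 45.0
-16 t 5.33 tcp [556.81 -13.16  55.31] F [1.17 5.17 2.07] M [ 2.08 -0.66  0.17] w 57.8 ff 45.0
-60 t 6.03 tcp [511.13 -18.35  55.21] F [-5.29  0.85 11.53] M [0.62 1.57 0.03] w 57.92 ff 45.0
-100 t 6.68 tcp [471.07 -21.96  55.11] F [-5.51  1.68 11.55] M [0.91 1.63 0.05] w 58.19 ff 45.0
-132 t 7.23 tcp [439.57 -25.01  54.53] F [ 0.13  0.36 -4.46] M [-0.04 -0.03  0.02] w 57.5 ff 45.0
lift4 t 7.52 tcp [440.98 -24.63  59.12] F [ 0.61  0.44 -4.63] M [-0.01  0.07  0.  ] w 57.66 ff 45.0
```

View pics/off.png

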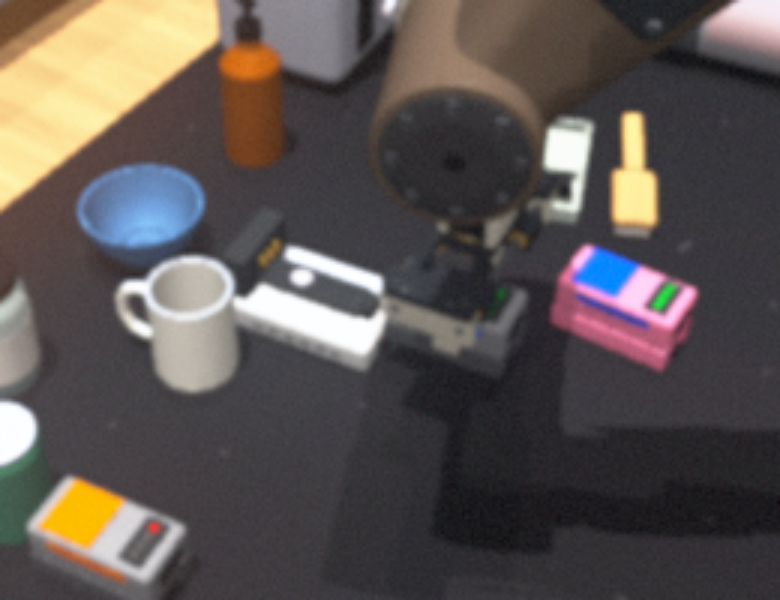

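Blue is clear of the rail and hangs level behind the charger; the rail and dome (at about (300,278)) are bare, and nothing else has moved. Next I lay blue in the berth.

Run:
```python
from r import *
bot.line_to(P(HOME,CY,GX-132,150),velocity=150)
bot.move_ptp(P(BERTH,TY,GX,150),q(TY))
bot.line_to(P(BERTH,TY,GX,45)); bot.line_to(P(BERTH,TY,GX,33),velocity=40); bot.pause(.2); f0=st("33")["contact_force"][2]
z=33
while z>26:
    z-=.7; bot.line_to(P(BERTH,TY,GX,z),velocity=15); s=bot.read_state(); 
    if s["contact_force"][2]>f0+3: break
st("touch %.1f"%z)
bot.move_gripper(72); bot.pause(.2); st("open")
bot.line_to(P(BERTH,TY,GX,150))
bot.move_ptp(P(OR,OY,GX,170),q(OY)); st("over orange")
cv2.imwrite("pics/t2.png",bot.camera("top")[:,:,::-1]);a=bot.camera("side");cv2.imwrite("pics/s2.png",a[:,:,::-1])
t=cv2.imread("pics/t2.png");cv2.imwrite("pics/v2.png",np.hstack([cv2.resize(t[192:282,368:458],(400,400)),cv2.resize(a[145:215,320:390],(400,400))[:,:,::-1]]))
```

```text
33 t 11.12 tcp [ 533.53 -342.49   33.2 ] F [ 0.55 -0.09 -4.83] M [-0.02  0.06 -0.04] w 58.08 ff 45.0
touch 28.8 t 12.62 tcp [ 533.49 -342.43   29.29] F [-1.95  0.89  1.58] M [0.62 0.65 0.06] w 58.12 ff 45.0
open t 13.35 tcp [ 533.44 -342.39   28.78] F [-0.33  0.63 -0.81] M [0.04 0.01 0.01] w 71.84 ff 0.0
over orange t 16.63 tcp [554.72 309.4  169.95] F [0.25 0.03 0.81] M [-0.02  0.01  0.  ] w 72.18 ff 0.0
```

View pics/v2.png

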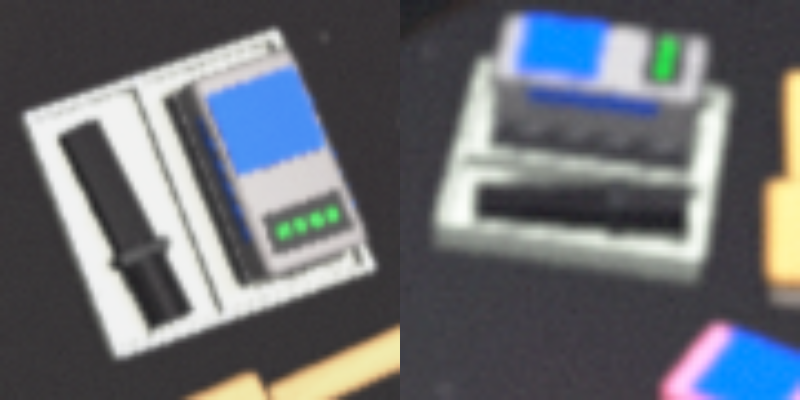

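Blue lies flat in the berth, clear of the partition and walls, with the nozzle untouched. Next I grasp orange and line it up with the rail.

Run:
```python
from r import *
bot.move_gripper(86)
bot.line_to(P(OR,OY,GX,40)); bot.line_to(P(OR,OY,GX,25),velocity=60); bot.pause(.2); st("down")
bot.move_gripper(50,10); st("g10"); bot.move_gripper(50,45); bot.pause(.2); st("g45")
bot.line_to(P(OR,OY,GX,30),velocity=40)
bot.line_to(P(OR,OY,GX,170)); st("up")
bot.move_ptp(P(HOME,CY,GX-135,150),q(CY))
bot.line_to(P(HOME,CY,GX-135,75)); bot.line_to(P(HOME,CY,GX-135,56.3),velocity=40);bot.pause(.2); st("pre")
cv2.imwrite("pics/t3.png",bot.camera("top")[:,:,::-1]);a=bot.camera("side");cv2.imwrite("pics/s3.png",a[:,:,::-1])
t=cv2.imread("pics/t3.png");cv2.imwrite("pics/v3.png",np.hstack([cv2.resize(t[165:285,250:350],(400,480)),cv2.resize(a[170:270,240:340],(400,480))[:,:,::-1]]))
```

```text
down t 18.87 tcp [554.56 310.28  25.21] F [ 0.05 -0.85 -1.36] M [-0.02 -0.02  0.05] w 86.14 ff 0.0
g10 t 19.44 tcp [554.41 310.38  25.04] F [-1.05  1.01 -0.45] M [0.37 0.19 0.03] w 58.1 ff 10.0
g45 t 19.86 tcp [554.44 310.36  25.07] F [-1.14  2.89  1.14] M [0.79 0.33 0.04] w 58.0 ff 44.9
up t 21.22 tcp [553.76 309.74 168.83] F [-0.08  0.5  -3.39] M [-0.05  0.04  0.05] w 57.59 ff 45.0
pre t 24.02 tcp [437.83 -24.97  56.48] F [ 0.41  0.12 -3.85] M [-0.05  0.04  0.01] w 57.64 ff 45.0
```

View pics/v3.png

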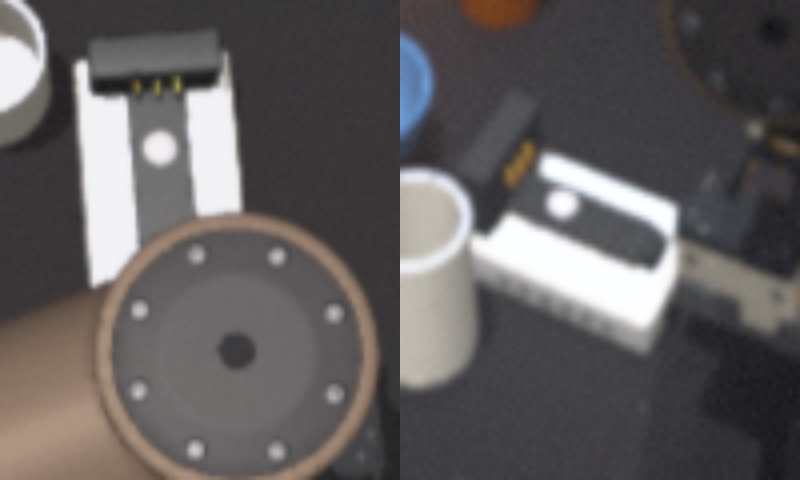

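The rail is bare and straight ahead of the held pack, and the path is clear. Next I insert with a force guard.

Run:
```python
from r import *
a=ax(CY);n=np.array([-a[1],a[0]])
d=-135;Z=56.3
def fs():
    s=bot.read_state();F=s["contact_force"];return s,F[:2]@a,F[:2]@n,F[2]
while d<-16:
    d+=4 if d<-95 else 10; bot.line_to(P(HOME,CY,GX+d,Z),velocity=50); s,fa,fn,fz=fs()
    print(d,np.array([s["tcp_pos"][2],fa,fn,fz,s["width"]]))
    if fa<-14 or abs(fn)>20 or abs(fz)>30: print("STOP");break
st()
```

```text
-131 [56.37 -0.24  0.24 -4.16 57.98]
-127 [56.3  -0.24  0.77 -4.23 57.69]
-123 [56.29 -0.05 -0.23 -3.77 57.45]
-119 [56.33 -0.14 -0.2  -4.45 57.99]
-115 [56.3  -0.61 -0.62 -3.7  57.96]
-111 [56.31 -0.26  0.13 -3.87 57.74]
-107 [56.3   0.18  0.07 -3.89 57.8 ]
-103 [56.33  0.03 -0.42 -3.43 57.7 ]
-99 [56.32 -0.81  0.67 -3.19 58.04]
-95 [56.28  0.06 -0.57 -4.32 57.83]
-85 [56.21 -0.75 -0.29 -3.55 58.02]
-75 [56.22 -0.7  -0.26 -3.69 58.05]
-65 [56.23  0.06  0.03 -3.74 57.9 ]
-55 [56.23  0.43 -0.48 -3.48 58.03]
-45 [56.22 -0.26  0.28 -4.2  57.6 ]
-35 [55.94 -4.88  6.32 -0.64 57.7 ]
-25 [56.55 -1.36  5.4  -0.41 57.43]
-15 [56.6  -0.41  4.14 -0.64 57.62]
 t 29.42 tcp [557.94 -12.52  56.6 ] F [-0.8   4.08 -0.64] M [1.96 0.55 0.27] w 57.62 ff 44.9
```

Run:
```python
from r import *
a=ax(CY);n=np.array([-a[1],a[0]]);d=-15;Z=56.0
while d<9:
    d+=1; bot.line_to(P(HOME,CY,GX+d,Z),velocity=15); s=bot.read_state();F=s["contact_force"];fa=F[:2]@a
    print(d,np.array([(s["tcp_pos"][:2]-HOME)@a-GX,s["tcp_pos"][2],fa,F[:2]@n,F[2],s["width"]]))
    if fa<-28 or abs(F[2])>30: print("STOP");break
```

```text
-14 [-13.83  56.14  -2.7    5.24  -0.29  57.8 ]
-13 [-13.3   56.    -3.9    6.24  -0.41  58.08]
-12 [-12.32  56.    -3.02   5.21  -0.37  57.65]
-11 [-11.42  55.97  -4.08   6.31  -0.27  57.8 ]
-10 [-10.27  56.01  -3.65   6.96   0.06  57.37]
-9 [-9.19 56.04 -3.04  6.15 -0.89 57.81]
-8 [-8.12 56.04 -2.6   5.01 -0.41 57.5 ]
-7 [-7.01 56.09 -2.98  4.99 -0.63 57.95]
-6 [-5.85 56.1  -2.13  4.9   0.1  57.56]
-5 [-4.68 56.11 -1.02  4.55 -1.74 57.45]
-4 [-3.91 55.91 -1.46  4.8  -2.82 57.52]
-3 [-3.14 55.72 -1.45  4.28 -2.66 57.8 ]
-2 [-2.24 55.59 -1.28  4.15 -5.26 57.79]
-1 [-1.39 55.5  -1.89  5.28 -4.84 57.75]
0 [-0.42 55.46 -1.54  5.52 -4.88 57.81]
1 [ 0.26 55.37 -2.14  5.4  -4.39 57.85]
2 [ 0.23 55.31 -6.17  6.48 -1.97 57.74]
3 [ 0.25 55.3  -9.71  6.63  1.64 57.79]
4 [  0.37  55.27 -12.59   6.78   4.78  57.76]
5 [  0.46  55.21 -15.96   8.17   8.58  57.95]
6 [  0.48  55.14 -18.36   8.82   9.48  57.68]
7 [  0.56  55.1  -21.18   9.09  13.03  57.59]
8 [  0.61  55.04 -24.48  10.45  15.1   57.85]
9 [  0.66  55.   -27.63   9.93  18.07  57.66]
```

Run:
```python
from r import *
bot.line_to(P(HOME,CY,GX+0.7,55.6),velocity=20); bot.pause(.2); st("relax")
bot.move_gripper(74); bot.pause(.2); st("open")
bot.line_to(P(HOME,CY,GX,190)); bot.move_ptp([430,-150,250],q(0)) ; bot.pause(.3); st("clear")
t=bot.camera("top")[:,:,::-1];a=bot.camera("side")[:,:,::-1]
cv2.imwrite("pics/t4.png",t);cv2.imwrite("pics/s4.png",a)
cv2.imwrite("pics/v4.png",np.hstack([cv2.resize(t[165:255,250:330],(400,450),interpolation=2),cv2.resize(a[175:250,250:325],(400,450),interpolation=2)]))
from m import *
t=t[:,:,::-1];a=a[:,:,::-1]
Q=quad(t,"orange",(270,175,40,40)); X=np.array([onplane("top",*p,87) for p in Q]);print(X,X.mean(0))
t0=cv2.imread("pics/top0.png")[:,:,::-1]
Q=quad(t0,"blue",(270,175,40,40)); X=np.array([onplane("top",*p,87) for p in Q]);print(X.mean(0))
```

```text
relax t 36.18 tcp [572.45 -11.5   55.39] F [-3.75  5.94 -2.12] M [2.25 1.48 0.16] w 57.57 ff 45.0
open t 36.93 tcp [572.79 -12.02  55.65] F [-0.79 -0.16  0.05] M [0.01 0.01 0.03] w 74.31 ff 0.0
clear t 39.12 tcp [ 430.34 -149.58  249.43] F [-0.3  -0.08 -0.53] M [ 0.01 -0.03  0.05] w 74.14 ff 0.0
[[585.37 -35.08  87.  ]
 [580.25  13.1   87.  ]
 [624.41  17.74  87.  ]
 [629.95 -33.43  87.  ]] [604.99  -9.42  87.  ]
[604.18  -9.29  87.  ]
```

View pics/v4.png

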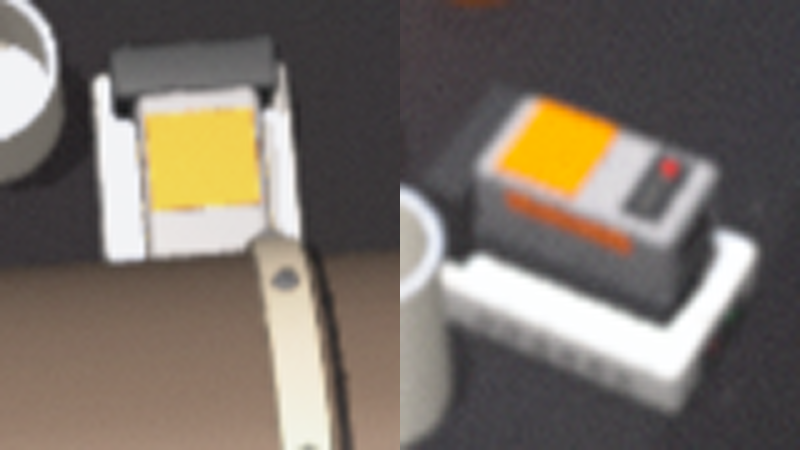

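View pics/t4.png

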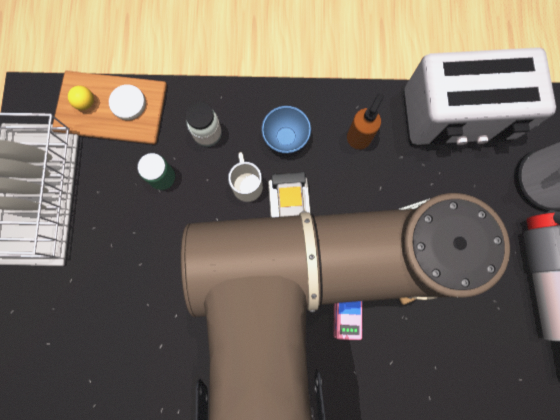

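Orange sits on the rail against the tower. Its panel is within 1 mm of where blue's was at home, and the mug, tin and the rest are unmoved.

```bash
python3 -c "
from plant import bot
print(bot.close_job())"
```

```text
the job is handed in; nothing more can be done
None
```

The blue pack lies flat in the tray's empty berth, the orange pack is fully home on the charger against the end stop, and the job was handed in at about 39 s; the detent was not pull-tested, and no verdict came back.

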